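Trace the stopped groove with the stylus

ROBOT

A 7-joint arm with a two-finger parallel gripper is mounted at the origin on the work surface. World frame = base frame: x ahead of the robot, y to its left, z up, the work surface at z = 0. Lengths are in m, angles in rad, forces in N, time in s.
With the tool pointing down it reaches from about 0.4 to 0.925 m from the base axis. Payload 5.6 kg.
Tool frame: the origin (TCP) lies midway between the tips of the shut fingers; the grasp point (between the pads) lies 19 mm behind it; z points along the fingers, y is the direction in which the jaws open and shut (so a half turn about z gives the same grasp; the last joint's range is limited). The gripper opens to 85 mm and grips with 20 to 120 N. Pads are 22 mm wide; open, the fingers measure 114 mm over their backs; the gripper's body (76 mm by 85 mm) begins 54 mm behind the grasp point. The pads swing forward as they close: fully open they stand 13 mm farther back than shut.
Start: joints at [-1.295, 0.468, -0.012, 1.603, 0.006, 1.071, -0.056], TCP at [0.204, 0.617, 0.231] pointing down, gripper open.
Joint ranges: [-2.53, 2.53], [-0.31, 2.02], [-1.57, 1.55], [0.28, 2.44], [-1.29, 4.43], [0.15, 1.84], [-2.92, 2.92]. Speed limits (rad/s): [2.57, 2.57, 3.14, 3.14, 3.14, 3.14, 3.14].

INTERFACE

Orientations are given as a unit quaternion [w, x, y, z].
In Python, from rig import * gives the robot as it stands.
- The arm moves only by the tool drive_tool, never from a script. Its argument "plan" is a list of rows, each an object of numbers: "claw": the opening in per cent of the stroke, from 0 (shut) to 100 (fully open); "x", "y", "z": the shift along the tool's x, y, z in mm; "rx", "ry", "rz": the turn, a rotation vector about the tool's x, y, z in rad. A call has 1 to 20 rows; each row shifts and turns the commanded pose from where the row before left it, along the tool's axes as they then stand; what a row does not reach is not made up. A row lasts 1/8 s, in which the tool goes at most 62.5 mm and 10.7 degrees, less where a joint would pass 70% of its speed; a pose out of reach is approached as far as the arm can. A call is refused whole if a number of a shift passes 62.5 or a number of a turn 0.188, either way. A call with a gripper value outside its range is refused whole. The fingers move at their own pace and stop on an object; "newtons" is the grip in N (left out, the last holds). Time passes only in rows, so rows that do not move let the fingers close. It gives the time, the measured TCP pose, the force and the opening at its end, in the units of the state.
- sense(): the state, without advancing time (a new reading comes with each control period).
- read_camera(name): name is "scene" or "side" or "wrist"; returns the picture (480x640x3 uint8, red, green, blue); there is no depth.
- calibration(name): a dict with "fx", "fy", "cx", "cy" (pixels), "world_to_cam" (4x4, takes a point from world to camera coordinates); the wrist camera has in their place "hand_eye" (4x4, takes a point from camera to tool coordinates, whose origin is the TCP and whose axes are the flange's). Camera axes: x right, y down, z forward; pixel columns grow to the right and rows downward; lengths in m; the calibration is good to about 2 mm. The wrist camera is an equidistant fisheye: a pixel r from the principal point sees the ray r / f radians off the axis. A picture is of the moment at which its call begins: read the wrist's pose just before it. calibration takes no time and is no camera call.
- sign_off(): hands the job in, once; it reports no verdict.
The state is a dict: "time": time; "joint_pos": joint angles; "dq": joint speeds; "joint_torque": joint torques, N m; "tool_pos": TCP position; "ee_rot": TCP orientation; "ft_force": force on the tool from outside, world axes, zero at the start; "wrist_torque": the same for the moment, N m; "gripper_width": opening from 0.0 (shut) to 1.0 (fully open).
Only numpy, scipy, OpenCV 4.12 (cv2) and the standard library are available. Lean on these libraries where they do the work, as an engineer would, in place of code of your own. Each camera call takes 0.05 s, during which the arm holds its last target. There are 200 camera calls.

TASK

Take the tracing stylus out of its stand and check that the stopped groove in the longer board is clear: run the stylus's tip slowly (no faster than about 5 cm/s) down inside the groove along its whole length, from the end that is open at the board's edge to the closed end. Then put the stylus back upright in its own stand, collar down on the top, and let go; leave the palm gouge in the other stand alone.

Things in the scene. Friction and masses are not known exactly. Their poses are not given: they have to be found in the camera images.
- stylus_grip (a point): Tracing stylus, loose, 150 mm, 0.12 kg, standing point down: steel point 70 mm long tapering from 22 mm to 6 mm diameter; brass collar 48 mm wide, 6 mm thick; slim straight pale wooden handle 26 mm diameter, 74 mm long. This point: on its axis, mid-handle, 110 mm above the tip, 34 mm above the collar's top, 40 mm below the handle's top. z runs from tip to handle; round, yaw is free.
- stylus_tip (a point): The tip of the stylus: centre of its blunt 6 mm end, 110 mm from stylus_grip along the tool's axis; 25 mm above the bench when the stylus stands in its stand.
- stand_hole (a point): The stylus's stand: fixed, wooden, 84 x 84 mm, 95 mm high. This point: centre, at the top surface, of its upright round 32 mm hole (top plate 14 mm thick, open space below); z is up. The stylus hangs in it, collar resting on the top, stylus_tip then 70 mm below this point. An identical stand holds the palm gouge; which is on the left varies.
- groove_start (a point): Longer board, pale wood, 200 x 100 x 36 mm, fixed flat. One straight groove along its middle, 28 mm wide, 20 mm deep, open at the edge nearer the robot, closed 50 mm short of the far edge. This point: groove centreline, level with the board's top, 12 mm inside the open end; x along the groove to the closed end, z up. A shorter board (170 mm) with two narrow cross grooves is not used; sides vary.
- groove_end (a point): The groove's other end: on the centreline, level with the board's top face, 128 mm from groove_start and 10 mm before the closed end wall. Axes as groove_start.
- gouge_knob (a point): Palm gouge, a loose tool with a dark mushroom-shaped handle 48 mm wide, standing in the other stand, 126 mm long; to be left alone. This point is in the middle of its knob, on its axis.
Mind the look-alikes: they are no part of the job. What is shaped like the part that bears stylus_grip but red is not meant.

How it is judged:
By the outcome, as a careful person would: the job done as asked, in the order asked, and still so for the second after the job is handed in, with the robot touching nothing.
It also fails if it takes over 54 s, if anything falls off the work surface, if the arm or the gripper's body presses on something with over 40 N, if the wrist force passes 120 N, or if a joint passes its speed limit or range.

## Working session

There is one attempt and no reset: what is moved stays moved. The work goes in short steps, Python scripts to look and compute and a tool call to move; the robot and the scene stay as the last step left them, time stands still between calls to the robot, and variables do not carry over. Pictures are saved under pics/ and viewed, about 8 in all and at most 12, crops included, and the job is handed in when it is done.

Besides the shell and the picture viewer there is one more tool, called after "Emit:" as name(argument=value, ...) on one line, values as JSON. drive_tool: Moves the arm, as the interface text tells. Its arguments: {"type":"object","properties":{"plan":{"type":"array"},"newtons":{"type":"number"}},"required":["plan"]}

```bash
mkdir -p pics; cat > h.py <<'E'
from rig import *
import numpy as np, cv2
def snap(n,f):
    s=sense(); im=read_camera(n); cv2.imwrite(f'pics/{f}.png',im[:,:,::-1]); return s,im
def plane(n,u,v,z):
    c=calibration(n); M=np.array(c['world_to_cam']); R,t=M[:3,:3],M[:3,3]
    o=-R.T@t; d=R.T@np.array([(u-c['cx'])/c['fx'],(v-c['cy'])/c['fy'],1.]); return o+d*(z-o[2])/d[2]
def rot(q):
    from scipy.spatial.transform import Rotation as Rn
    return Rn.from_quat([q[1],q[2],q[3],q[0]]).as_matrix()
def wplane(s,u,v,z):
    c=calibration('wrist'); H=np.array(c['hand_eye']); x,y=u-c['cx'],v-c['cy']; r=np.hypot(x,y)+1e-9; th=r/c['fx']
    d=np.array([x/r*np.sin(th),y/r*np.sin(th),np.cos(th)]); R=rot(s['ee_rot'])
    o=R@H[:3,3]+np.array(s['tool_pos']); d=R@H[:3,:3]@d; return o+d*(z-o[2])/d[2]
E
python3 - <<'E'
from h import *
s,a=snap('scene','scene0'); _,b=snap('side','side0')
print(s); print(rot(s['ee_rot']).round(3))
for n in('scene','side','wrist'):print(calibration(n))
E
```

```text
{'time': 0.0, 'joint_pos': array([-1.29498698,  0.46838451, -0.0116182 ,  1.60357678,  0.00604526,
        1.07138764, -0.05631986]), 'dq': array([ 0.00033073, -0.00154828, -0.00148276, -0.00016061,  0.00043182,
        0.00087462,  0.00128878]), 'joint_torque': array([ 3.84344421e-04, -5.32395744e+01,  2.18321546e-02, -2.51300436e+01,
        1.14486294e-02,  7.81126670e-03,  3.48563248e-06]), 'tool_pos': array([0.20363439, 0.61672205, 0.23035297]), 'ee_rot': array([-6.02289192e-05,  1.58754403e-01,  9.87317729e-01, -8.59138258e-04]), 'ft_force': array([-0.38334115,  0.12542504,  0.1259292 ]), 'wrist_torque': array([ 0.02964529,  0.04817651, -0.02629361]), 'gripper_width': 0.9949606975698712}
[[-0.95   0.313 -0.   ]
 [ 0.313  0.95  -0.002]
 [-0.    -0.002 -1.   ]]
{'fx': 585.1814810684733, 'fy': 585.1814810684733, 'cx': 316.3998235605402, 'cy': 236.33253483710084, 'world_to_cam': array([[ 0.04488794,  0.99896177,  0.00777506, -0.03795137],
       [ 0.67119901, -0.02439372, -0.74087572, -0.30147269],
       [-0.73991686,  0.038475  , -0.67159714,  1.63874913],
       [ 0.        ,  0
[... 161 characters left out ...]
ay([[ 0.95016543, -0.31165297, -0.00762103, -0.50102211],
       [-0.24240378, -0.72322551, -0.64667246,  0.20649469],
       [ 0.19602566,  0.61629319, -0.76272973,  0.93316984],
       [ 0.        ,  0.        ,  0.        ,  1.        ]])}
{'fx': 371.64829954431775, 'fy': 371.64829954431775, 'cx': 318.2814007055287, 'cy': 237.48046012794006, 'hand_eye': array([[-3.18240577e-05, -9.59813122e-01, -2.80639930e-01,
         7.12777551e-02],
       [ 9.99999171e-01, -3.91843117e-04,  1.22673967e-03,
         8.23500507e-04],
       [-1.28740766e-03, -2.80639658e-01,  9.59812338e-01,
        -1.42785049e-01],
       [ 0.00000000e+00,  0.00000000e+00,  0.00000000e+00,
         1.00000000e+00]])}
```

View pics/scene0.png

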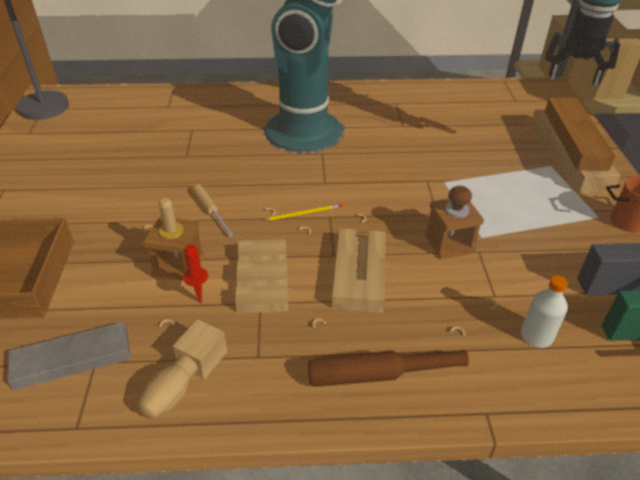

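View pics/side0.png

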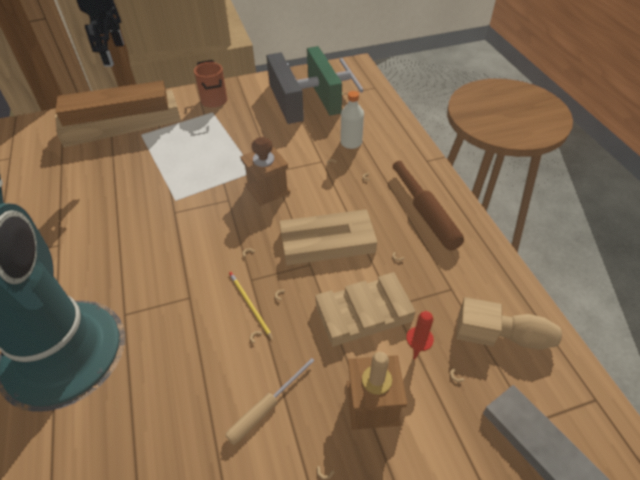

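```bash
python3 - <<'E'
from h import *
a=cv2.imread('pics/scene0.png');b=cv2.imread('pics/side0.png')
A=cv2.resize(a[180:315,130:395],None,fx=3,fy=3,interpolation=cv2.INTER_CUBIC)
cv2.imwrite('pics/cropA.png',A)
B=cv2.resize(b[200:430,270:450],None,fx=2.6,fy=2.6,interpolation=cv2.INTER_CUBIC)
cv2.imwrite('pics/cropB.png',B)
print('collar',plane('scene',171,231,.101),plane('side',377,380,.101))
print('top',plane('scene',166,201,.175),plane('side',381,353,.175))
for u,v in((336,283),(384,287),(385,235),(341,231)):print(plane('scene',u,v,.036))
E
```

```text
collar [ 0.5347804  -0.27649061  0.101     ] [ 0.52525241 -0.28212717  0.101     ]
top [ 0.53184591 -0.27468579  0.175     ] [ 0.52898042 -0.27412163  0.175     ]
[0.62752979 0.04814171 0.036     ]
[0.64175329 0.14130056 0.036     ]
[0.49055925 0.16328077 0.036     ]
[0.47423255 0.06969244 0.036     ]
```

View pics/cropA.png

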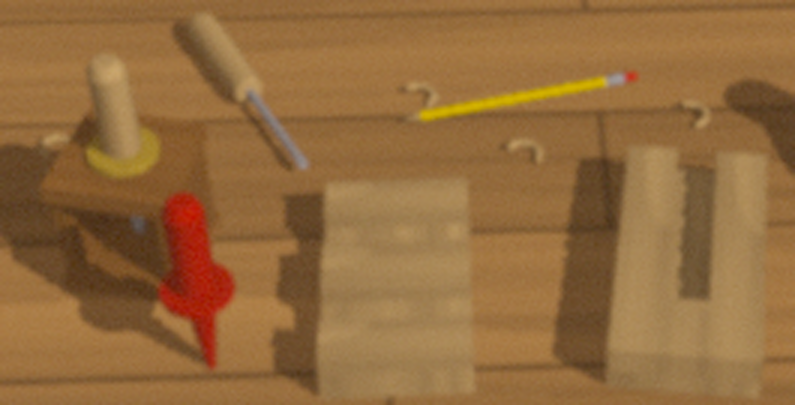

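View pics/cropB.png

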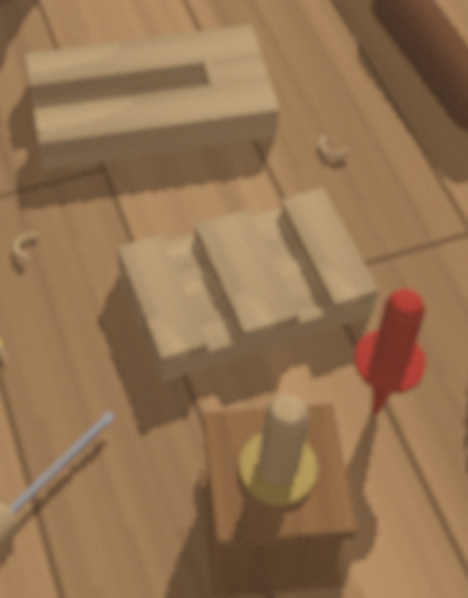

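```bash
python3 - <<'E'
from h import *
A=lambda u,v,z:plane('scene',130+u/3,180+v/3,z).round(4)[:2]
B=lambda u,v,z:plane('side',270+u/2.6,200+v/2.6,z).round(4)[:2]
print('styl collar top ctr A',A(122,151,.101),'B',B(279,468,.101))
print('handle top A',A(107,64,.175),'B',B(289,408,.175))
print('red tip',A(212,367,0),B(376,412,0),'top',A(183,205,.15),B(407,300,.15))
for p in((628,148),(768,153),(762,360),(610,352)):print('A board',A(*p,.036))
for p in((25,57),(40,138),(277,106),(254,27)):print('B board',B(*p,.036))
print('grv end A',A(681,298,.036),A(711,298,.036),'B',B(206,64,.036),B(211,85,.036))
print('grv open B',B(29,83,.036),B(35,104,.036), 'A floor',A(682,165,.016),A(715,167,.016))
E
```

```text
styl collar top ctr A [ 0.5327 -0.2774] B [ 0.5257 -0.2823]
handle top A [ 0.5328 -0.2752] B [ 0.5267 -0.2802]
red tip [ 0.636  -0.2202] [ 0.6332 -0.2236] top [ 0.6391 -0.2186] [ 0.633 -0.223]
A board [0.4687 0.0665]
A board [0.4778 0.1672]
A board [0.6754 0.1369]
A board [0.6649 0.0404]
B board [0.4764 0.162 ]
B board [0.465  0.0708]
B board [0.6612 0.0413]
B board [0.6767 0.1327]
grv end A [0.6192 0.0904] [0.6199 0.1103] B [0.6215 0.1047] [0.6173 0.0807]
grv open B [0.472  0.1319] [0.4707 0.1075] A floor [0.4663 0.107 ] [0.4694 0.131 ]
```

Emit:
drive_tool(plan=[{"x": -40, "y": -36, "z": -7, "claw": 100}, {"x": -40, "y": -36, "z": -7}, {"x": -40, "y": -36, "z": -7}, {"x": -40, "y": -36, "z": -7}, {"x": -40, "y": -36, "z": -7}, {"x": -40, "y": -36, "z": -7}, {"x": -40, "y": -36, "z": -7}, {"x": -40, "y": -36, "z": -7}, {"x": -40, "y": -36, "z": -7}, {"x": -40, "y": -36, "z": -7}, {}, {}])

```text
validation failed for argument at $.pl...
```

```bash
python3 - <<'E'
from h import *
s,a=snap('wrist','w1'); print(s['time'],s['tool_pos'],rot(s['ee_rot']).round(3),s['joint_pos'].round(2))
E
```

```text
0.1 [0.2035755  0.61678618 0.23042581] [[-0.95   0.313 -0.   ]
 [ 0.313  0.95  -0.002]
 [-0.    -0.002 -1.   ]] [-1.3   0.47 -0.01  1.6   0.01  1.07 -0.06]
```

View pics/w1.png

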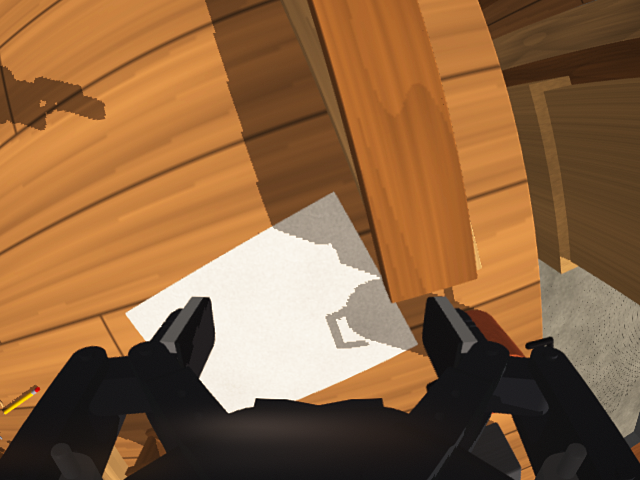

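Emit:
drive_tool(plan=[{"claw": 100, "x": -40, "y": -36, "z": -7, "rx": 0, "ry": 0, "rz": 0}, {"claw": 100, "x": -40, "y": -36, "z": -7, "rx": 0, "ry": 0, "rz": 0}])

```text
time: 0.4
tool_pos: [0.2574, 0.5226, 0.2447]
ee_rot: [-0.0, 0.158, 0.987, -0.001]
ft_force: [1.1, 0.5, 0.3]
gripper_width: 1.001
```

Emit:
drive_tool(plan=[{"claw": 100, "x": -40, "y": -36, "z": -7, "rx": 0, "ry": 0, "rz": 0}, {"claw": 100, "x": -40, "y": -36, "z": -7, "rx": 0, "ry": 0, "rz": 0}, {"claw": 100, "x": -40, "y": -36, "z": -7, "rx": 0, "ry": 0, "rz": 0}, {"claw": 100, "x": -40, "y": -36, "z": -7, "rx": 0, "ry": 0, "rz": 0}, {"claw": 100, "x": -40, "y": -36, "z": -7, "rx": 0, "ry": 0, "rz": 0}, {"claw": 100, "x": -40, "y": -36, "z": -7, "rx": 0, "ry": 0, "rz": 0}, {"claw": 100, "x": -40, "y": -36, "z": -7, "rx": 0, "ry": 0, "rz": 0}, {"claw": 100, "x": -40, "y": -36, "z": -7, "rx": 0, "ry": 0, "rz": 0}, {"claw": 100, "x": 0, "y": 0, "z": 0, "rx": 0, "ry": 0, "rz": 0}, {"claw": 100, "x": 0, "y": 0, "z": 0, "rx": 0, "ry": 0, "rz": 0}])

```text
time: 1.65
tool_pos: [0.4702, 0.1505, 0.301]
ee_rot: [-0.0, 0.159, 0.987, 0.0]
ft_force: [1.3, -0.3, 0.1]
gripper_width: 1.001
```

```bash
python3 - <<'E'
from h import *
s,a=snap('wrist','w2'); print(s['time'],s['tool_pos'],rot(s['ee_rot']).round(3),s['joint_pos'].round(2))
np.save('s2.npy',s,allow_pickle=True)
E
```

```text
1.65 [0.47024252 0.15051048 0.30101402] [[-0.95   0.313 -0.001]
 [ 0.313  0.95   0.   ]
 [ 0.001  0.    -1.   ]] [-0.63  0.12  0.28  1.91 -0.04  1.11  0.92]
```

View pics/w2.png

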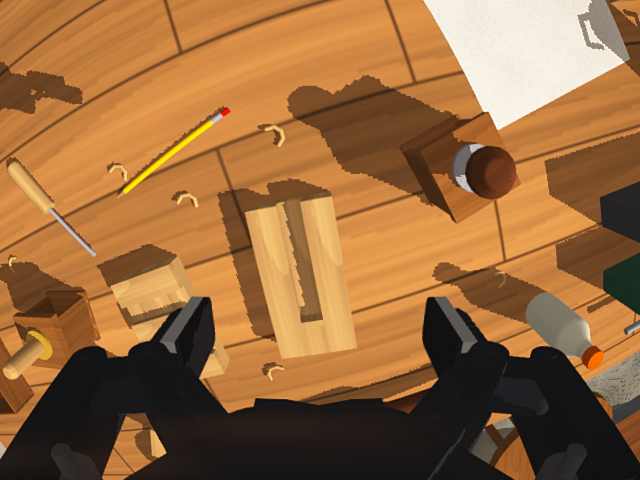

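```bash
python3 - <<'E'
from h import *
s=np.load('s2.npy',allow_pickle=True).item()
for p in((246,211),(331,196),(356,347),(283,358),(284,203),(300,200),(302,321),(322,319)):print(p,wplane(s,*p,.036).round(4)[:2])
im=cv2.imread('pics/w2.png');cv2.imwrite('pics/cropw2.png',cv2.resize(im[185:365,225:375],None,fx=3.3,fy=3.3,interpolation=cv2.INTER_CUBIC))
E
```

```text
(246, 211) [0.4605 0.0687]
(331, 196) [0.4748 0.1653]
(356, 347) [0.6719 0.1369]
(283, 358) [0.6586 0.0408]
(284, 203) [0.4658 0.113 ]
(300, 200) [0.4683 0.1311]
(302, 321) [0.6126 0.0836]
(322, 319) [0.6177 0.1082]
```

View pics/cropw2.png

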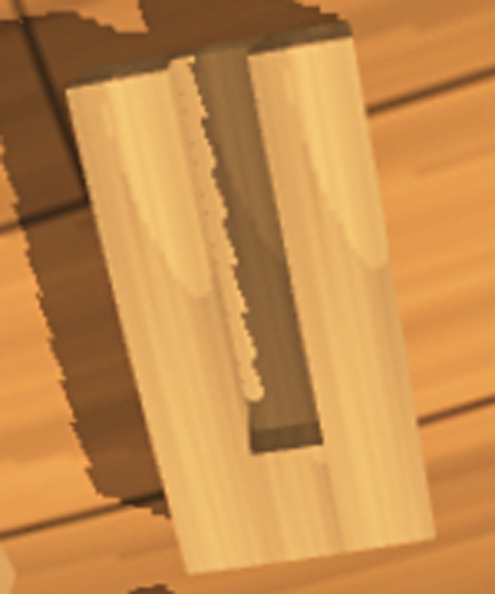

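```bash
python3 - <<'E'
from h import *
s=np.load('s2.npy',allow_pickle=True).item()
f=lambda u,v:wplane(s,225+u/3.3,185+v/3.3,.036)[:2]
C=[f(*p) for p in((65,88),(352,38),(434,540),(190,573))]; G=[f(*p) for p in((170,68),(247,53),(250,453),(322,445))]
for a in C+G: print(a.round(4))
n=np.linalg.norm
print('len',n(C[3]-C[0]),n(C[2]-C[1]),'w',n(C[0]-C[1]),n(C[2]-C[3]),'groove w',n(G[0]-G[1]),n(G[2]-G[3]))
d=(C[3]+C[2]-C[0]-C[1]);d/=n(d);g=(G[2]+G[3]-G[0]-G[1]);print('len g',n(g)/2);g/=n(g)
print('dir',d,g); o=(C[0]+C[1])/2; e=(C[2]+C[3])/2
c=(o+e)/2; print('start (board)',c-d*.088,'end',c+d*.040,'| groove mids',(G[0]+G[1])/2,(G[2]+G[3])/2)
c=calibration('wrist'); print()
E
```

```text
[0.4608 0.067 ]
[0.4756 0.1659]
[0.6746 0.1369]
[0.6594 0.0399]
[0.4659 0.104 ]
[0.4694 0.1306]
[0.6139 0.0815]
[0.619  0.1085]
len 0.20045072227497923 0.20107468024786632 w 0.09995303113538463 0.09813270965867268 groove w 0.026792035427620875 0.027455798541970815
len g 0.15048238912314213
dir [ 0.99021136 -0.13957604] [ 0.98896193 -0.14816983]
start (board) [0.48043292 0.11470506] end [0.60717997 0.09683932] | groove mids [0.46763628 0.1172939 ] [0.61645764 0.09499695]
```

Emit:
drive_tool(plan=[{"claw": 100, "x": -21.3, "y": -43.2, "z": 4.4, "rx": 0, "ry": 0, "rz": 0}, {"claw": 100, "x": -21.3, "y": -43.2, "z": 4.4, "rx": 0, "ry": 0, "rz": 0}, {"claw": 100, "x": -21.3, "y": -43.2, "z": 4.4, "rx": 0, "ry": 0, "rz": 0}, {"claw": 100, "x": -21.3, "y": -43.2, "z": 4.4, "rx": 0, "ry": 0, "rz": 0}, {"claw": 100, "x": -21.3, "y": -43.2, "z": 4.4, "rx": 0, "ry": 0, "rz": 0}, {"claw": 100, "x": -21.3, "y": -43.2, "z": 4.4, "rx": 0, "ry": 0, "rz": 0}, {"claw": 100, "x": -21.3, "y": -43.2, "z": 4.4, "rx": 0, "ry": 0, "rz": 0}, {"claw": 100, "x": -21.3, "y": -43.2, "z": 4.4, "rx": 0, "ry": 0, "rz": 0}, {"claw": 100, "x": -21.3, "y": -43.2, "z": 4.4, "rx": 0, "ry": 0, "rz": 0}, {"claw": 100, "x": 0, "y": 0, "z": 0, "rx": 0, "ry": 0, "rz": 0}, {"claw": 100, "x": 0, "y": 0, "z": 0, "rx": 0, "ry": 0, "rz": 0}])

```text
time: 3.08
tool_pos: [0.5314, -0.2773, 0.261]
ee_rot: [-0.001, 0.158, 0.987, 0.001]
ft_force: [0.5, -0.4, 0.7]
gripper_width: 1.002
```

```bash
python3 - <<'E'
from h import *
s,a=snap('wrist','w3'); print(s['time'],s['tool_pos'],rot(s['ee_rot']).round(3),s['joint_pos'].round(2))
np.save('s3.npy',s,allow_pickle=True)
E
```

```text
3.075 [ 0.53137885 -0.27728934  0.26099528] [[-0.95   0.311 -0.001]
 [ 0.311  0.95   0.001]
 [ 0.001  0.001 -1.   ]] [-0.01  0.38  0.56  1.73 -0.22  1.1   1.88]
```

View pics/w3.png

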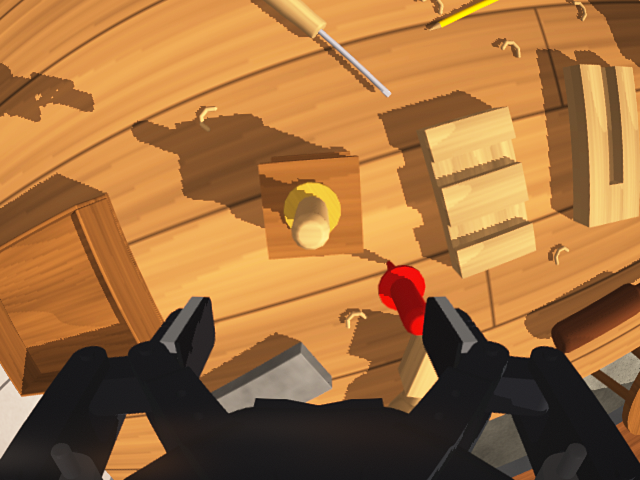

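```bash
python3 - <<'E'
from h import *
s=np.load('s3.npy',allow_pickle=True).item()
im=cv2.imread('pics/w3.png'); hsv=cv2.cvtColor(im,cv2.COLOR_BGR2HSV)
y=cv2.inRange(hsv,(24,130,120),(34,255,255)); y[:150]=0;y[270:]=0;y[:,:250]=0;y[:,370:]=0
c=max(cv2.findContours(y,0,2)[0],key=cv2.contourArea); h=cv2.convexHull(c); e=cv2.fitEllipse(h); print('collar',e,cv2.boundingRect(c))
print('collar ctr',wplane(s,*e[0],.101))
for p in((313,207),(312,206)):print('collar',wplane(s,*p,.101))
cs=[wplane(s,*p,.095)[:2] for p in((260,165),(358,157),(362,249),(270,258))]; print('stand corners',np.round(cs,4),np.mean(cs,0))
print(np.array2string(hsv[235,290:336]),) if 0 else None
p=cv2.inRange(hsv,(10,60,205),(26,140,255)); p[:200]=0;p[262:]=0;p[:,285:]&=255;p[:,:285]=0;p[:,338:]=0
c=max(cv2.findContours(p,0,2)[0],key=cv2.contourArea); print('pale',cv2.boundingRect(c),cv2.minEnclosingCircle(c))
for p in((312,235),(312,237)):print('top',wplane(s,*p,.175))
cv2.imwrite('pics/cropw3.png',cv2.resize(im[145:275,245:375],None,fx=4,fy=4,interpolation=cv2.INTER_CUBIC))
E
```

```text
collar ((315.76654052734375, 188.82798767089844), (11.422869682312012, 26.612186431884766), 132.87782287597656) (306, 184, 19, 16)
collar ctr [ 0.50776757 -0.2702709   0.101     ]
collar [ 0.52156777 -0.27723379  0.101     ]
collar [ 0.52050278 -0.27775585  0.101     ]
stand corners [[ 0.4746 -0.3084]
 [ 0.4939 -0.2288]
 [ 0.5717 -0.2486]
 [ 0.5543 -0.3283]] [ 0.52359129 -0.27854972]
pale (298, 210, 32, 39) ((316.0, 228.5), 21.02984046936035)
top [ 0.52465839 -0.27804568  0.175     ]
top [ 0.52592313 -0.2784666   0.175     ]
```

View pics/cropw3.png

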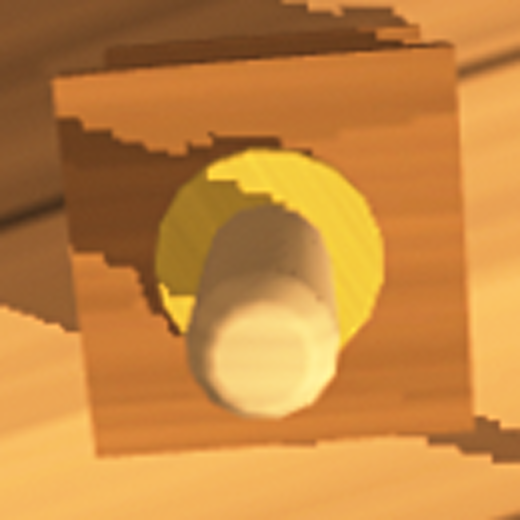

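Emit:
drive_tool(newtons=60, plan=[{"claw": 100, "x": 7, "y": -3, "z": 25, "rx": 0, "ry": 0, "rz": 0}, {"claw": 100, "x": 0, "y": 0, "z": 30, "rx": 0, "ry": 0, "rz": 0}, {"claw": 100, "x": 0, "y": 0, "z": 30, "rx": 0, "ry": 0, "rz": 0}, {"claw": 100, "x": 0, "y": 0, "z": 30, "rx": 0, "ry": 0, "rz": 0}, {"claw": 100, "x": 0, "y": 0, "z": 20, "rx": 0, "ry": 0, "rz": 0}, {"claw": 100, "x": 0, "y": 0, "z": 10, "rx": 0, "ry": 0, "rz": 0}, {"claw": 100, "x": 0, "y": 0, "z": 0, "rx": 0, "ry": 0, "rz": 0}, {"claw": 60, "x": 0, "y": 0, "z": 0, "rx": 0, "ry": 0, "rz": 0}, {"claw": 45, "x": 0, "y": 0, "z": 0, "rx": 0, "ry": 0, "rz": 0}, {"claw": 45, "x": 0, "y": 0, "z": 0, "rx": 0, "ry": 0, "rz": 0}])

```text
time: 4.38
tool_pos: [0.5236, -0.2801, 0.1173]
ee_rot: [0.001, 0.159, 0.987, -0.0]
ft_force: [-0.6, -0.1, 0.2]
gripper_width: 0.451
```

```bash
python3 - <<'E'
from h import *
s,a=snap('wrist','w4'); print(s['time'],s['tool_pos'],rot(s['ee_rot']).round(3),s['gripper_width'],s['ft_force'])
E
```

```text
4.375 [ 0.52358333 -0.28009858  0.11725037] [[-0.95   0.314  0.001]
 [ 0.314  0.95  -0.   ]
 [-0.001  0.    -1.   ]] 0.4508469076111745 [-0.61154806 -0.05421352  0.21659497]
```

View pics/w4.png

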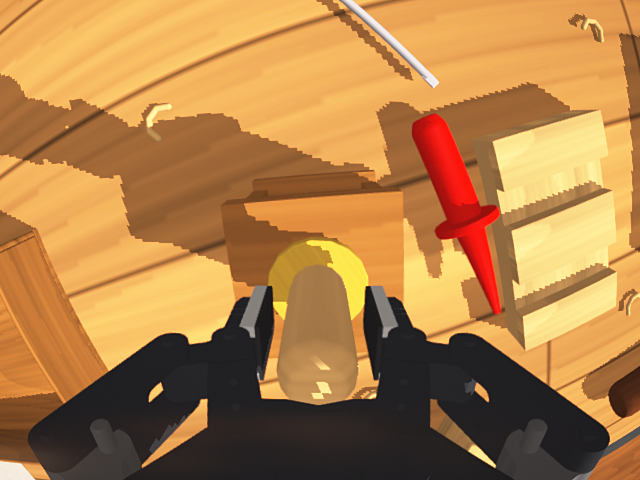

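```bash
python3 - <<'E'
from h import *
s,b=snap('side','side1')
_,a=snap('scene','scene1')
A=cv2.resize(a[150:330,120:300],None,fx=2.2,fy=2.2,interpolation=cv2.INTER_CUBIC);B=cv2.resize(b[240:420,290:470],None,fx=2.2,fy=2.2,interpolation=cv2.INTER_CUBIC)
cv2.imwrite('pics/pair1.png',np.hstack([A,B])[:,:,::-1])
for u,v,z in((500,310,.003),(430,125,.03),(430,125,.15)):print(wplane(s,u,v,z))
E
```

```text
[ 0.63701202 -0.15376607  0.003     ]
[ 0.47223189 -0.18809084  0.03      ]
[ 0.46374322 -0.2240171   0.15      ]
```

View pics/pair1.png

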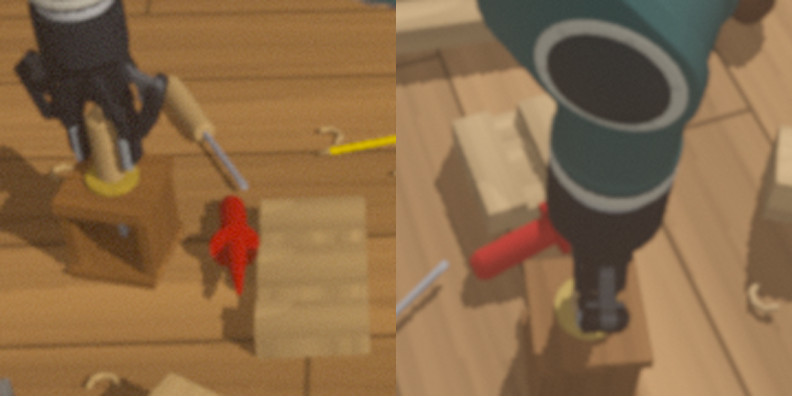

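Emit:
drive_tool(newtons=60, plan=[{"claw": 20, "x": 0, "y": 0, "z": 0, "rx": 0, "ry": 0, "rz": 0}, {"claw": 20, "x": 0, "y": 0, "z": 0, "rx": 0, "ry": 0, "rz": 0}, {"claw": 20, "x": 0, "y": 0, "z": 0, "rx": 0, "ry": 0, "rz": 0}, {"claw": 20, "x": 0, "y": 0, "z": 0, "rx": 0, "ry": 0, "rz": 0}, {"claw": 20, "x": 0, "y": 0, "z": 0, "rx": 0, "ry": 0, "rz": 0}, {"claw": 20, "x": 0, "y": 0, "z": 0, "rx": 0, "ry": 0, "rz": 0}])

```text
time: 5.28
tool_pos: [0.5235, -0.2801, 0.1169]
ee_rot: [0.0, 0.159, 0.987, -0.0]
ft_force: [-0.6, -0.1, 4.4]
gripper_width: 0.292
```

Emit:
drive_tool(plan=[{"claw": 20, "x": 0, "y": 0, "z": -10, "rx": 0, "ry": 0, "rz": 0}, {"claw": 20, "x": 0, "y": 0, "z": -20, "rx": 0, "ry": 0, "rz": 0}, {"claw": 20, "x": 0, "y": 0, "z": -25, "rx": 0, "ry": 0, "rz": 0}, {"claw": 20, "x": 0, "y": 0, "z": -25, "rx": 0, "ry": 0, "rz": 0}, {"claw": 20, "x": 0, "y": 0, "z": -25, "rx": 0, "ry": 0, "rz": 0}, {"claw": 20, "x": 0, "y": 0, "z": -15, "rx": 0, "ry": 0, "rz": 0}, {"claw": 20, "x": 0, "y": 0, "z": 0, "rx": 0, "ry": 0, "rz": 0}, {"claw": 20, "x": 0, "y": 0, "z": 0, "rx": 0, "ry": 0, "rz": 0}])

```text
time: 6.28
tool_pos: [0.5228, -0.2795, 0.2359]
ee_rot: [-0.001, 0.159, 0.987, 0.0]
ft_force: [0.7, 0.9, -1.5]
gripper_width: 0.29
```

```bash
python3 - <<'E'
from h import *
s,b=snap('wrist','w5')
R=rot(s['ee_rot']);p=s['tool_pos'];print(s['time'],p,s['ft_force'],R.round(3))
# off-axis position of handle: collar seen below at z=tip+76 
hsv=cv2.cvtColor(b,cv2.COLOR_RGB2HSV); m=cv2.inRange(hsv,(24,120,90),(36,255,255)); m[:,:230]=0;m[:,410:]=0;m[:180]=0
c=max(cv2.findContours(m,0,2)[0],key=cv2.contourArea);print(cv2.boundingRect(c))
x,y,w,h=cv2.boundingRect(c)
c5=calibration('wrist')
l=wplane(s,x,270,p[2]-.016);r=wplane(s,x+w,270,p[2]-.016);t=wplane(s,x+w/2,y,p[2]-.016)
for q in(l,r,t):print('tool coords',(R.T@(q-p)).round(4))
for T in((.480,.115),(.608,.0963)):print(R.T@(np.array([*T,p[2]])-p))
E
```

```text
6.275 [ 0.5228195  -0.27952318  0.23590566] [ 0.65666733  0.85823521 -1.54133484] [[-0.95   0.313 -0.001]
 [ 0.313  0.95   0.001]
 [ 0.001  0.    -1.   ]]
(304, 242, 65, 51)
tool coords [ 0.0093 -0.0055  0.016 ]
tool coords [0.0092 0.0244 0.016 ]
tool coords [0.0227 0.0092 0.016 ]
[1.64305514e-01 3.61227950e-01 3.34774204e-04]
[3.68935461e-02 3.83585218e-01 1.53365184e-04]
```

Emit:
drive_tool(plan=[{"claw": 20, "x": 10, "y": 22, "z": 0, "rx": 0, "ry": 0, "rz": 0}, {"claw": 20, "x": 20, "y": 44, "z": 0, "rx": 0, "ry": 0, "rz": 0}, {"claw": 20, "x": 20, "y": 44, "z": 0, "rx": 0, "ry": 0, "rz": 0}, {"claw": 20, "x": 20, "y": 44, "z": 0, "rx": 0, "ry": 0, "rz": 0}, {"claw": 20, "x": 20, "y": 44, "z": 0, "rx": 0, "ry": 0, "rz": 0}, {"claw": 20, "x": 20, "y": 44, "z": 0, "rx": 0, "ry": 0, "rz": 0}, {"claw": 20, "x": 20, "y": 44, "z": 10, "rx": 0, "ry": 0, "rz": 0}, {"claw": 20, "x": 20, "y": 43, "z": 20, "rx": 0, "ry": 0, "rz": 0}, {"claw": 20, "x": 15, "y": 32, "z": 20, "rx": 0, "ry": 0, "rz": 0}, {"claw": 20, "x": 0, "y": 0, "z": 20, "rx": 0, "ry": 0, "rz": 0}, {"claw": 20, "x": 0, "y": 0, "z": 10, "rx": 0, "ry": 0, "rz": 0}, {"claw": 20, "x": 0, "y": 0, "z": 0, "rx": 0, "ry": 0, "rz": 0}, {"claw": 20, "x": 0, "y": 0, "z": 0, "rx": 0, "ry": 0, "rz": 0}])

```text
time: 7.95
tool_pos: [0.4804, 0.1141, 0.1572]
ee_rot: [0.0, 0.159, 0.987, 0.0]
ft_force: [-1.0, 0.5, -1.9]
gripper_width: 0.292
```

```bash
python3 - <<'E'
from h import *
s,b=snap('side','side2'); _,a=snap('scene','scene2')
R=rot(s['ee_rot']);p=s['tool_pos'];print(s['time'],p,s['ft_force'],s['gripper_width'],R.round(3))
for T in((.480,.115),(.608,.0963)):print((R.T@(np.array([*T,.022+.092])-p)).round(4))
A=cv2.resize(a[160:320,300:420],None,fx=3.3,fy=3.3,interpolation=cv2.INTER_CUBIC);B=cv2.resize(b[160:320,260:380],None,fx=3.3,fy=3.3,interpolation=cv2.INTER_CUBIC)
cv2.imwrite('pics/pair2.png',np.hstack([A,B])[:,:,::-1])
for n,o in(('scene',(300,160)),('side',(260,160))):
  c=calibration(n);q=np.array(c['world_to_cam'])@np.array([*(p+R@[0,0,.092]),1]);print(n,((np.array([c['fx']*q[0]/q[2]+c['cx'],c['fy']*q[1]/q[2]+c['cy']])-o)*3.3).round())
E
```

```text
7.95 [0.48037552 0.11406102 0.1572165 ] [-1.03128481  0.46610792 -1.92497425] 0.29186902125747244 [[-0.949  0.315  0.001]
 [ 0.315  0.949  0.   ]
 [-0.001  0.001 -1.   ]]
[0.0007 0.0008 0.0432]
[-0.1267  0.0233  0.0433]
scene [206. 205.]
side [ 86. 224.]
```

View pics/pair2.png

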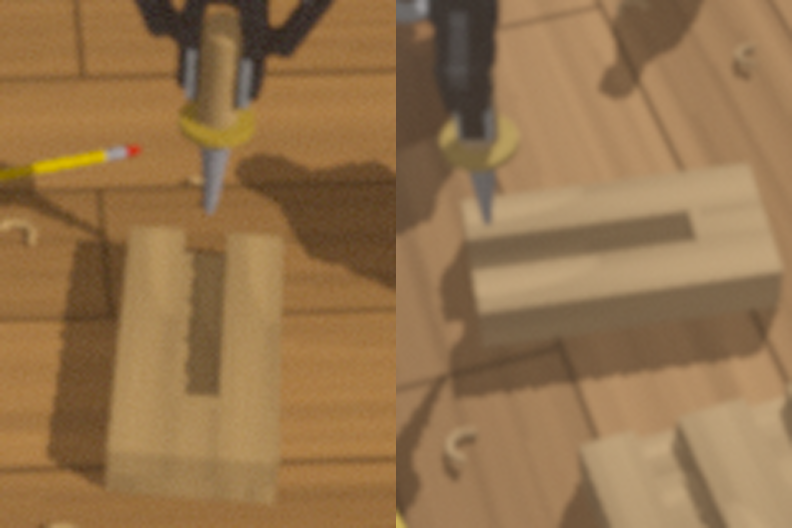

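Emit:
drive_tool(plan=[{"claw": 20, "x": 2, "y": 0.6, "z": 6, "rx": 0, "ry": 0, "rz": 0}, {"claw": 20, "x": 0, "y": 0, "z": 6, "rx": 0, "ry": 0, "rz": 0}, {"claw": 20, "x": 0, "y": 0, "z": 6, "rx": 0, "ry": 0, "rz": 0}, {"claw": 20, "x": 0, "y": 0, "z": 5, "rx": 0, "ry": 0, "rz": 0}, {"claw": 20, "x": 0, "y": 0, "z": 5, "rx": 0, "ry": 0, "rz": 0}, {"claw": 20, "x": 0, "y": 0, "z": 5, "rx": 0, "ry": 0, "rz": 0}, {"claw": 20, "x": 0, "y": 0, "z": 5, "rx": 0, "ry": 0, "rz": 0}, {"claw": 20, "x": 0, "y": 0, "z": 5, "rx": 0, "ry": 0, "rz": 0}, {"claw": 20, "x": 0, "y": 0, "z": 0, "rx": 0, "ry": 0, "rz": 0}, {"claw": 20, "x": 0, "y": 0, "z": 0, "rx": 0, "ry": 0, "rz": 0}])

```text
time: 9.3
tool_pos: [0.4782, 0.1157, 0.1138]
ee_rot: [0.0, 0.159, 0.987, 0.0]
ft_force: [1.0, 0.5, -0.5]
gripper_width: 0.287
```

```bash
python3 - <<'E'
from h import *
s=sense()
R=rot(s['ee_rot']);p=s['tool_pos'];print(s['time'],p,s['ft_force'],s['gripper_width'],R.round(3))
for T in((.480,.115),(.608,.0963)):print((R.T@(np.array([*T,.022+.092])-p)).round(4))
E
```

```text
9.3 [0.47821163 0.11574824 0.11377654] [ 0.97957247  0.5242732  -0.45071493] 0.286901871818485 [[-0.95   0.314  0.   ]
 [ 0.314  0.95   0.   ]
 [-0.     0.    -1.   ]]
[-0.0019 -0.0001 -0.0002]
[-0.1293  0.0222 -0.0002]
```

Emit:
drive_tool(plan=[{"claw": 20, "x": -4, "y": 0.7, "z": 0, "rx": 0, "ry": 0, "rz": 0}, {"claw": 20, "x": -5, "y": 0.86, "z": 0, "rx": 0, "ry": 0, "rz": 0}, {"claw": 20, "x": -5, "y": 0.86, "z": 0, "rx": 0, "ry": 0, "rz": 0}, {"claw": 20, "x": -5, "y": 0.86, "z": 0, "rx": 0, "ry": 0, "rz": 0}, {"claw": 20, "x": -5, "y": 0.86, "z": 0, "rx": 0, "ry": 0, "rz": 0}, {"claw": 20, "x": -5, "y": 0.86, "z": 0, "rx": 0, "ry": 0, "rz": 0}, {"claw": 20, "x": -5, "y": 0.86, "z": 0, "rx": 0, "ry": 0, "rz": 0}, {"claw": 20, "x": -5, "y": 0.86, "z": 0, "rx": 0, "ry": 0, "rz": 0}, {"claw": 20, "x": -5, "y": 0.86, "z": 0, "rx": 0, "ry": 0, "rz": 0}, {"claw": 20, "x": -5, "y": 0.86, "z": 0, "rx": 0, "ry": 0, "rz": 0}, {"claw": 20, "x": -5, "y": 0.86, "z": 0, "rx": 0, "ry": 0, "rz": 0}, {"claw": 20, "x": -5, "y": 0.86, "z": 0, "rx": 0, "ry": 0, "rz": 0}, {"claw": 20, "x": -5, "y": 0.86, "z": 0, "rx": 0, "ry": 0, "rz": 0}, {"claw": 20, "x": 0, "y": 0, "z": 0, "rx": 0, "ry": 0, "rz": 0}])

```text
time: 11.05
tool_pos: [0.5427, 0.106, 0.1137]
ee_rot: [0.0, 0.159, 0.987, -0.0]
ft_force: [-0.3, 0.3, -1.0]
gripper_width: 0.292
```

```bash
python3 - <<'E'
from h import *
s=sense()
R=rot(s['ee_rot']);p=s['tool_pos'];print(s['time'],p,s['ft_force'],s['wrist_torque'],s['gripper_width'])
for T in((.480,.115),(.608,.0963)):print((R.T@(np.array([*T,.022+.092])-p)).round(4))
E
```

```text
11.05 [0.54273903 0.10602388 0.11369378] [-0.27140135  0.32967528 -1.02374197] [0.03261861 0.0438337  0.02680696] 0.29192335922734786
[ 0.0624 -0.0112 -0.0003]
[-0.065   0.0112 -0.0003]
```

Emit:
drive_tool(plan=[{"claw": 20, "x": -5, "y": 0.86, "z": 0, "rx": 0, "ry": 0, "rz": 0}, {"claw": 20, "x": -5, "y": 0.86, "z": 0, "rx": 0, "ry": 0, "rz": 0}, {"claw": 20, "x": -5, "y": 0.86, "z": 0, "rx": 0, "ry": 0, "rz": 0}, {"claw": 20, "x": -5, "y": 0.86, "z": 0, "rx": 0, "ry": 0, "rz": 0}, {"claw": 20, "x": -5, "y": 0.86, "z": 0, "rx": 0, "ry": 0, "rz": 0}, {"claw": 20, "x": -5, "y": 0.86, "z": 0, "rx": 0, "ry": 0, "rz": 0}, {"claw": 20, "x": -5, "y": 0.86, "z": 0, "rx": 0, "ry": 0, "rz": 0}, {"claw": 20, "x": -5, "y": 0.86, "z": 0, "rx": 0, "ry": 0, "rz": 0}, {"claw": 20, "x": -5, "y": 0.86, "z": 0, "rx": 0, "ry": 0, "rz": 0}, {"claw": 20, "x": -5, "y": 0.86, "z": 0, "rx": 0, "ry": 0, "rz": 0}, {"claw": 20, "x": -5, "y": 0.86, "z": 0, "rx": 0, "ry": 0, "rz": 0}, {"claw": 20, "x": -5, "y": 0.86, "z": 0, "rx": 0, "ry": 0, "rz": 0}, {"claw": 20, "x": -5, "y": 0.86, "z": 0, "rx": 0, "ry": 0, "rz": 0}, {"claw": 20, "x": -2, "y": 0.3, "z": 0, "rx": 0, "ry": 0, "rz": 0}, {"claw": 20, "x": 0, "y": 0, "z": 0, "rx": 0, "ry": 0, "rz": 0}, {"claw": 20, "x": 0, "y": 0, "z": 0, "rx": 0, "ry": 0, "rz": 0}])

```text
time: 13.05
tool_pos: [0.6093, 0.0961, 0.1137]
ee_rot: [-0.0, 0.159, 0.987, 0.0]
ft_force: [-0.0, 0.8, -1.1]
gripper_width: 0.289
```

```bash
python3 - <<'E'
from h import *
s=sense()
R=rot(s['ee_rot']);p=s['tool_pos'];print(s['time'],p,s['ft_force'],s['wrist_torque'],s['gripper_width'])
for T in((.480,.115),(.608,.0963)):print((R.T@(np.array([*T,.022+.092])-p)).round(4))
print('to stand',(R.T@(np.array([.5235,-.280,.2359])-p)).round(4))
E
```

```text
13.05 [0.60933951 0.09614004 0.11365576] [-0.02753095  0.80492259 -1.12982543] [ 0.04857302  0.02815106 -0.01954891] 0.28906006439930315
[ 0.1287 -0.0226 -0.0003]
[ 0.0013 -0.0003 -0.0003]
to stand [-0.0363 -0.3841 -0.1222]
```

Emit:
drive_tool(plan=[{"claw": 20, "x": 0, "y": 0, "z": -6, "rx": 0, "ry": 0, "rz": 0}, {"claw": 20, "x": 0, "y": 0, "z": -16, "rx": 0, "ry": 0, "rz": 0}, {"claw": 20, "x": 0, "y": 0, "z": -25, "rx": 0, "ry": 0, "rz": 0}, {"claw": 20, "x": 0, "y": 0, "z": -25, "rx": 0, "ry": 0, "rz": 0}, {"claw": 20, "x": 0, "y": 0, "z": -25, "rx": 0, "ry": 0, "rz": 0}, {"claw": 20, "x": 0, "y": 0, "z": -25, "rx": 0, "ry": 0, "rz": 0}, {"claw": 20, "x": -2, "y": -22, "z": 0, "rx": 0, "ry": 0, "rz": 0}, {"claw": 20, "x": -5, "y": -48, "z": 0, "rx": 0, "ry": 0, "rz": 0}, {"claw": 20, "x": -5, "y": -48, "z": 0, "rx": 0, "ry": 0, "rz": 0}, {"claw": 20, "x": -5, "y": -48, "z": 0, "rx": 0, "ry": 0, "rz": 0}, {"claw": 20, "x": -5, "y": -48, "z": 0, "rx": 0, "ry": 0, "rz": 0}, {"claw": 20, "x": -5, "y": -48, "z": 0, "rx": 0, "ry": 0, "rz": 0}, {"claw": 20, "x": -4, "y": -48, "z": 0, "rx": 0, "ry": 0, "rz": 0}, {"claw": 20, "x": -3, "y": -44, "z": 0, "rx": 0, "ry": 0, "rz": 0}, {"claw": 20, "x": -2, "y": -30, "z": 0, "rx": 0, "ry": 0, "rz": 0}, {"claw": 20, "x": 0, "y": 0, "z": 0, "rx": 0, "ry": 0, "rz": 0}, {"claw": 20, "x": 0, "y": 0, "z": 0, "rx": 0, "ry": 0, "rz": 0}, {"claw": 20, "x": 0, "y": 0, "z": 0, "rx": 0, "ry": 0, "rz": 0}])

```text
time: 15.3
tool_pos: [0.5234, -0.2787, 0.2354]
ee_rot: [-0.0, 0.158, 0.987, 0.0]
ft_force: [0.1, 0.2, -2.0]
gripper_width: 0.289
```

```bash
python3 - <<'E'
from h import *
s=sense()
R=rot(s['ee_rot']);p=s['tool_pos'];print(s['time'],p,s['ft_force'],s['gripper_width'])
print('to stand',(R.T@(np.array([.5235,-.280,.117])-p)).round(4))
E
```

```text
15.3 [ 0.52342789 -0.27874231  0.23537313] [ 0.11609971  0.17237515 -2.02187396] 0.28909225912831044
to stand [-0.0005 -0.0012  0.1184]
```

Emit:
drive_tool(plan=[{"claw": 20, "x": -0.5, "y": -1.2, "z": 5, "rx": 0, "ry": 0, "rz": 0}, {"claw": 20, "x": 0, "y": 0, "z": 15, "rx": 0, "ry": 0, "rz": 0}, {"claw": 20, "x": 0, "y": 0, "z": 15, "rx": 0, "ry": 0, "rz": 0}, {"claw": 20, "x": 0, "y": 0, "z": 15, "rx": 0, "ry": 0, "rz": 0}, {"claw": 20, "x": 0, "y": 0, "z": 15, "rx": 0, "ry": 0, "rz": 0}, {"claw": 20, "x": 0, "y": 0, "z": 15, "rx": 0, "ry": 0, "rz": 0}, {"claw": 20, "x": 0, "y": 0, "z": 15, "rx": 0, "ry": 0, "rz": 0}, {"claw": 20, "x": 0, "y": 0, "z": 12, "rx": 0, "ry": 0, "rz": 0}, {"claw": 20, "x": 0, "y": 0, "z": 6, "rx": 0, "ry": 0, "rz": 0}, {"claw": 20, "x": 0, "y": 0, "z": 3, "rx": 0, "ry": 0, "rz": 0}, {"claw": 20, "x": 0, "y": 0, "z": 1, "rx": 0, "ry": 0, "rz": 0}, {"claw": 20, "x": 0, "y": 0, "z": 0, "rx": 0, "ry": 0, "rz": 0}, {"claw": 20, "x": 0, "y": 0, "z": 0, "rx": 0, "ry": 0, "rz": 0}])

```text
time: 16.92
tool_pos: [0.5237, -0.2812, 0.1191]
ee_rot: [0.0, 0.159, 0.987, -0.0]
ft_force: [0.7, 0.2, -1.8]
gripper_width: 0.29
```

Emit:
drive_tool(plan=[{"claw": 20, "x": 0, "y": 0.5, "z": 1, "rx": 0, "ry": 0, "rz": 0}, {"claw": 20, "x": 0, "y": 0, "z": 1, "rx": 0, "ry": 0, "rz": 0}, {"claw": 20, "x": 0, "y": 0, "z": 0, "rx": 0, "ry": 0, "rz": 0}, {"claw": 20, "x": 0, "y": 0, "z": 0, "rx": 0, "ry": 0, "rz": 0}])

```text
time: 17.42
tool_pos: [0.5237, -0.2806, 0.1169]
ee_rot: [0.0, 0.159, 0.987, 0.0]
ft_force: [-0.7, 0.7, 2.4]
gripper_width: 0.29
```

Emit:
drive_tool(plan=[{"claw": 35, "x": 0, "y": 0, "z": 0, "rx": 0, "ry": 0, "rz": 0}, {"claw": 45, "x": 0, "y": 0, "z": 0, "rx": 0, "ry": 0, "rz": 0}, {"claw": 65, "x": 0, "y": 0, "z": 0, "rx": 0, "ry": 0, "rz": 0}, {"claw": 65, "x": 0, "y": 0, "z": 0, "rx": 0, "ry": 0, "rz": 0}, {"claw": 65, "x": 0, "y": 0, "z": 0, "rx": 0, "ry": 0, "rz": 0}, {"claw": 65, "x": 0, "y": 0, "z": -10, "rx": 0, "ry": 0, "rz": 0}, {"claw": 65, "x": 0, "y": 0, "z": -20, "rx": 0, "ry": 0, "rz": 0}, {"claw": 65, "x": 0, "y": 0, "z": -30, "rx": 0, "ry": 0, "rz": 0}, {"claw": 65, "x": 0, "y": 0, "z": -40, "rx": 0, "ry": 0, "rz": 0}, {"claw": 65, "x": 0, "y": 0, "z": -40, "rx": 0, "ry": 0, "rz": 0}, {"claw": 65, "x": 20, "y": 0, "z": -30, "rx": 0, "ry": 0, "rz": 0}, {"claw": 65, "x": 20, "y": 0, "z": 0, "rx": 0, "ry": 0, "rz": 0}, {"claw": 65, "x": 0, "y": 0, "z": 0, "rx": 0, "ry": 0, "rz": 0}, {"claw": 65, "x": 0, "y": 0, "z": 0, "rx": 0, "ry": 0, "rz": 0}])

```text
time: 19.18
tool_pos: [0.4862, -0.2682, 0.2874]
ee_rot: [0.001, 0.159, 0.987, -0.0]
ft_force: [0.0, 0.3, -0.2]
gripper_width: 0.652
```

```bash
python3 - <<'E'
from h import *
s,w=snap('wrist','w6'); _,a=snap('scene','scene3')
print(s['time'],s['tool_pos'],s['ft_force'])
A=cv2.resize(a[150:330,120:300],(480,480),interpolation=cv2.INTER_CUBIC);W=w[0:480,170:490]
cv2.imwrite('pics/fin.png',np.hstack([A,W])[:,:,::-1])
E
```

```text
19.175 [ 0.486208   -0.26817245  0.28736588] [ 0.03215323  0.31707616 -0.16442974]
```

```bash
python3 - <<'E'
from h import *
a=cv2.imread('pics/scene0.png').astype(int);b=cv2.imread('pics/scene3.png').astype(int)
g=lambda i:i[190:245,150:190]
d=abs(g(a)-g(b)).max(2); print('scene diff: median',np.median(d),'frac>40',(d>40).mean())
for r in d[::3,::3]: print(' '.join('%3d'%v for v in r))
s=sense(); w=cv2.cvtColor(cv2.imread('pics/w6.png'),cv2.COLOR_BGR2HSV)
m=cv2.inRange(w,(24,150,90),(34,255,255)); m[:,:240]=0;m[:,400:]=0;m[300:]=0
c=max(cv2.findContours(m,0,2)[0],key=cv2.contourArea); x,y,W,H=cv2.boundingRect(c);print('collar w6',x,y,W,H)
for u,v in((x,y+H/2),(x+W,y+H/2),(x+W/2,y)):print(wplane(s,u,v,.101).round(4))
E
```

```text
scene diff: median 4.0 frac>40 0.0
  3   4   6   5   3   1   2   3   5   6   6   4   4   2
  8   3   7   2   2   6   1   3   2   3   1   3  11   8
  1   5   9   3   3   3   3   6   6   1   1   5   5   7
  2   6   5   6   2   2   2  10   3   8   3   6   3   1
  2   7   3   7   3   2   2   4   3   1   1   4   4   9
  4   3   1   7   4   3   2   2   7   0   4   2   8   2
  3   8   7   4   6   4   5   3   3   1   3   3   3   4
  3   4   8   5   5   4   8   2   4   2   4   4   6   4
  3   5  10   4   4   3   3   8   3   1   2   2   4   6
  2   5   5   5   4   3   4   6   3   2   4   6   4   4
  7   9   6   6  11   8   6   5   1   4   8   4   3   4
  6   3   4   7  15   8   3   1   1   1   3  12   3   9
  2   2   7   5   7   6   4   2   1  11   2   7   5   7
  8  11   6   8   1   2   5   8   5   4   2   9   9  13
  7   2   5  10   3   7   4   6   3   8   6   1   6   4
  7   2   3   5   5   3   9   8  10   3   8   5   4   2
 11   7   2   6   1  12  11   4   7   4   3   5   6   7
  8   4   5   6  10   5   5   9   4   7   4   2   2   6
 11   4   3   5   3   7   6   7  17   3   7   3   8  26
collar w6 307 229 37 41
[ 0.5178 -0.2884  0.101 ]
[ 0.5287 -0.2557  0.101 ]
[ 0.5045 -0.266   0.101 ]
```

The scene picture around the stylus and its stand is the same as at the start, to within noise. So the stylus is seated upright, and the gripper is clear of it.

```bash
python3 -c "
from rig import *
print(sign_off())"
```

```text
the job is handed in; nothing more can be done
None
```

I took the stylus out of its stand, ran its tip along the whole groove, put it back and handed the job in at about 19 s. One side effect: the red look-alike tool was knocked or tipped over along the way.

- **Groove:** the tip ran about 14 mm below the board's top at about 4 cm/s. It went from 10 mm inside the open end to about 9 mm before the closed end wall. The force readings I took at the start, middle and end stayed at about 1 N, so I found no obstruction.
- **Stylus put back:** contact with the stand showed as about 2 N of upward force before I let go. Afterwards the scene picture around the stylus and stand matched the starting one to within noise (no pixel changed by more than 40 levels). The gripper was well clear with almost no force on it. By then I had used all 12 picture views, so this last check was by numbers only. A rough wrist-camera measurement of the collar covered only part of it, so it neither confirmed nor contradicted this.
- **Red tool:** it stood on its point beside the stylus's stand and fell over while I lowered the open gripper onto the stylus. My gripper probably brushed it, though the force reading just afterwards was near zero. It now lies flat between that stand and the shorter board, still on the bench, and I left it there.
- **Palm gouge:** I kept well above it and did not touch it.

The first move call was refused because some rows were incomplete, so nothing moved then.

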